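# Seal the dry-storage tub of bearings

### The job

Stand the yellow drying canister upright on the floor of the blue tub beside the bearings, then lay the grey lid squarely on the tub. Press the lid down around its edge, corner by corner, until the seal is fully home all the way round, and only then swing the red catch across so that it points straight over the lid. Leave the oil bottle, the screw jar and the tape roll where they are.

Things in the scene. Friction and masses are not known exactly. Their poses are not given: they have to be found in the camera images.
- tub: Open blue plastic tub fixed to the bench, 134 (its x) x 184 (its y) mm outside, 86 mm high, walls and floor 6 mm. Origin: centre of its underside, z up. Two steel bearings (44 mm across, 15 high) are stored on its floor at local x = +-28, y = +45 mm; the other half of the floor (y below 0) is empty. The lid is home when it lies on the rim all round; its own weight does not seat it.
- lid: Loose grey plastic lid, plate 140 (its x) x 190 (its y) x 6 mm, 0.3 kg, same after a half-turn. Origin: centre of the bottom of its locating lip, on which it lies flat on the bench; plate at z = 14 to 20 mm. The lip (114 x 164 mm outside) enters the tub with 4 mm play each way. Home on the tub, its origin is 72 mm and its plate top 92 mm above the tub's underside; unpressed, 7 mm higher.
- lid_handle (a point): Centre of the top of the lid's black upright handle bar: 18 mm thick (lid x), 64 mm long (lid y), z = 20 to 50 mm above the lid's origin, in the middle of the lid.
- lid_corner0 (a point): White dot on the lid's top face near a corner, at lid x = -57, y = -82 mm, z = 20 mm: a good point to press.
- lid_corner1 (a point): White dot on the lid's top face near a corner, at lid x = -57, y = +82 mm, z = 20 mm: a good point to press.
- lid_corner2 (a point): White dot on the lid's top face near a corner, at lid x = +57, y = +82 mm, z = 20 mm: a good point to press.
- lid_corner3 (a point): White dot on the lid's top face near a corner, at lid x = +57, y = -82 mm, z = 20 mm: a good point to press.
- cushion0 (a joint): Sink (m) of the black 14 x 14 mm gasket cushion in the tub's rim corner at tub x = -60, y = -85 mm. 0 = standing 7 mm above the rim, so a lid laid on is 7 mm too high; 0.007 = level with the rim. Sinks under about 11 N, stays where pushed. All four hold 44 N: press the lid near one corner at a time; the opposite corner may rock up meanwhile.
- cushion1 (a joint): Sink (m) of the black 14 x 14 mm gasket cushion in the tub's rim corner at tub x = -60, y = +85 mm. 0 = standing 7 mm above the rim, so a lid laid on is 7 mm too high; 0.007 = level with the rim. Sinks under about 11 N, stays where pushed. All four hold 44 N: press the lid near one corner at a time; the opposite corner may rock up meanwhile.
- cushion2 (a joint): Sink (m) of the black 14 x 14 mm gasket cushion in the tub's rim corner at tub x = +60, y = +85 mm. 0 = standing 7 mm above the rim, so a lid laid on is 7 mm too high; 0.007 = level with the rim. Sinks under about 11 N, stays where pushed. All four hold 44 N: press the lid near one corner at a time; the opposite corner may rock up meanwhile.
- cushion3 (a joint): Sink (m) of the black 14 x 14 mm gasket cushion in the tub's rim corner at tub x = +60, y = -85 mm. 0 = standing 7 mm above the rim, so a lid laid on is 7 mm too high; 0.007 = level with the rim. Sinks under about 11 N, stays where pushed. All four hold 44 N: press the lid near one corner at a time; the opposite corner may rock up meanwhile.
- canister: Loose yellow drying canister, a closed upright cylinder 40 mm across and 60 mm high, about 0.09 kg. Origin: centre of its underside.
- catch (a joint): Red swivel catch at the tub's +y end: a bar 45 long, 12 wide, 10 mm thick on a vertical pin; stays where left. 0 rad = open, bar along the tub's -x, beside the lid; grows anticlockwise from above; 1.57 = bar along the tub's -y, straight over the lid; stop at 1.65. Its underside is 95 mm above the tub's underside: it passes over a lid that is home, but strikes the edge of one that is not.
- catch_post (a point): Top of the catch's upright finger post (12 mm thick, standing 28 mm above the bar, 105 to 133 mm above the tub's underside), 32 mm from the pivot along the bar. Push the post sideways.
- catch_pivot (a point): Top of the catch's pivot, at tub x = 0, y = +115 mm, 105 mm above the tub's underside.
- oil_can: Green oil bottle, 54 mm across, 135 mm high, loose; leave alone. Origin: centre of underside.
- screw_jar: Glass jar, 60 mm across, 75 mm high, loose; leave alone. Origin: centre of underside.
- tape_roll: Roll of black tape lying flat, 90 mm across, 24 mm high, loose; leave alone. Origin: centre of underside.
There are look-alikes about, which are no part of the job. Of the things like the lid, leave any that is green or turquoise; of the rest the smaller one is meant.

How it is judged:
By the outcome, as a careful person would: the job done as asked, in the order asked, and still so for the second after the job is handed in, with the robot touching nothing.
It also fails if it takes over 72 s, if anything falls off the work surface, if the arm or the gripper's body presses on something with over 40 N, if the wrist force passes 120 N, or if a joint passes its speed limit or range.

### The arm

A 7-joint arm with a two-finger parallel gripper is mounted at the origin on the work surface. World frame = base frame: x ahead of the robot, y to its left, z up, the work surface at z = 0. Lengths are in m, angles in rad, forces in N, time in s.
With the tool pointing down it reaches from about 0.425 to 0.875 m from the base axis. Payload 4.7 kg.
Tool frame: the origin (TCP) lies between the finger pads; the fingertips stand 14 mm ahead of it and the grasp point (between the pads) lies 5 mm behind it; z points along the fingers, y is the line along which they close (so a half turn about z gives the same grasp; the last joint's range is limited). The gripper opens to 87 mm and grips with 3 to 60 N. Pads are 19 mm wide; open, the fingers measure 117 mm over their backs; the gripper's body (75 mm by 190 mm) begins 51 mm behind the grasp point.
Start: joints at [1.144, 0.321, -0.07, 1.45, 0.023, 1.371, -0.057], TCP at [0.277, -0.588, 0.237] pointing down, gripper open.
Joint ranges: [-2.86, 2.86], [-0.3, 2.09], [-1.38, 1.24], [0.06, 2.45], [-1.56, 4.7], [0.09, 2.05], [-2.69, 2.69]. Speed limits (rad/s): [2.57, 2.57, 3.14, 3.14, 3.14, 3.14, 3.14].

### API

Orientations are given as a unit quaternion [w, x, y, z].
In Python, from workcell import observe, read_camera, hand_in gives the robot as it stands.
- The arm moves only by the tool send_rows, never from a script. Its argument "motion" is a list of rows, each a list of 2 entries, a list of its own where there are three numbers: the shift along the tool's x, y, z in mm, then the turn, a rotation vector about the tool's x, y, z in degrees. In form: [[[x, y, z], [rx, ry, rz]], ...]. A call has 1 to 8 rows; each row shifts and turns the commanded pose from where the row before left it, along the tool's axes as they then stand; what a row does not reach is not made up. A row lasts 1/10 s, in which the tool goes at most 50 mm and 8.59 degrees, less where a joint would pass 70% of its speed; a pose out of reach is approached as far as the arm can. A call is refused whole if a number of a shift passes 50 or a number of a turn 8.59, either way. A call with a gripper value outside its range is refused whole. "jaw" is the closure, from 0 (fully open) to 1 (shut), set as the call begins (left out, the last holds). The fingers move at their own pace and stop on an object; "grip_force" is the grip in N (left out, the last holds). Time passes only in rows, so rows that do not move let the fingers close. It gives the time, the measured TCP pose, the force, the opening and the grip force at its end, in the units of the state.
- observe(): the state, without advancing time (a new reading comes with each control period).
- read_camera(name): name is "side" or "top"; returns a dict with "frame" (384x512x3 uint8, red, green, blue), "mtx" (3x3 intrinsics, pixels), "camera_from_world" (4x4, takes a point from world to camera coordinates). Camera axes: x right, y down, z forward; pixel columns grow to the right and rows downward; lengths in m; the calibration is good to about 2 mm. A picture is of the moment at which its call begins. There is no depth.
- hand_in(): hands the job in; it is judged then, once.
The state is a dict: "clock": time; "joints": joint angles; "qvel": joint speeds; "tau": joint torques, N m; "position": TCP position; "tool_rot": TCP orientation; "force": force on the tool from outside, world axes, zero at the start; "moment": the same for the moment, N m; "gripper_width": opening from 0.0 (shut) to 1.0 (fully open); "grasp_force": force on a finger pad.
Only numpy, scipy, OpenCV 4.12 (cv2) and the standard library are available. Lean on these libraries where they do the work, as an engineer would, in place of code of your own. Each camera call takes 0.05 s, during which the arm holds its last target. There are 200 camera calls.

## Working session

There is one attempt and no reset: what is moved stays moved. The work goes in short steps, Python scripts to look and compute and a tool call to move; the robot and the scene stay as the last step left them, time stands still between calls to the robot, and variables do not carry over. Pictures are saved under pics/ and viewed, at most 10 in all, crops included, and the job is handed in when it is done.

Besides the shell and the picture viewer there is one more tool, called as name([rows], argument=value, ...), one row to a line, values as JSON. send_rows: Moves the arm, as the interface text tells. Its arguments: {"type":"object","properties":{"motion":{"type":"array"},"jaw":{"type":"number"},"grip_force":{"type":"number"}},"required":["motion"]}

```bash
mkdir -p pics; ls; cat > h.py <<'E'
import numpy as np, cv2
from workcell import observe, read_camera, hand_in
def snap(n,f=None):
    c=read_camera(n)
    if f: cv2.imwrite('pics/'+f,c['frame'][:,:,::-1])
    return c
def ray(c,uv,z):
    uv=np.atleast_2d(np.array(uv,float));K=c['mtx'];T=c['camera_from_world'];R=T[:3,:3];t=T[:3,3]
    d=np.c_[uv,np.ones(len(uv))]@np.linalg.inv(K).T@R; o=-R.T@t
    return o+d*((z-o[2])/d[:,2])[:,None]
def proj(c,p):
    p=np.atleast_2d(p);T=c['camera_from_world'];q=p@T[:3,:3].T+T[:3,3];q=q@c['mtx'].T
    return q[:,:2]/q[:,2:]
E
python3 - <<'E'
from h import *
a=snap('top','t0.png');b=snap('side','s0.png')
for c in(a,b):print(c['mtx'].round(1).tolist(),c['camera_from_world'].round(4).tolist())
print(observe())
E
```

```text
pics
[[350.8, 0.0, 262.2], [0.0, 350.8, 191.2], [0.0, 0.0, 1.0]] [[0.0193, -0.9997, -0.0166, 0.0137], [-0.9951, -0.0176, -0.0971, 0.5375], [0.0968, 0.0184, -0.9951, 1.086], [0.0, 0.0, 0.0, 1.0]]
[[413.5, 0.0, 259.3], [0.0, 413.5, 189.4], [0.0, 0.0, 1.0]] [[-0.8553, -0.5181, 0.0055, 0.4472], [-0.2578, 0.4163, -0.8719, 0.2132], [0.4495, -0.7471, -0.4897, 1.304], [0.0, 0.0, 0.0, 1.0]]
{'clock': 0.1, 'joints': array([ 1.14413876,  0.32175189, -0.07006343,  1.45153611,  0.02261104,
        1.37082421, -0.05686096]), 'qvel': array([-0.00078197, -0.00160056,  0.00131444, -0.00167788, -0.00168384,
        0.00079395, -0.00085923]), 'tau': array([-6.02317286e-04, -4.92572486e+01, -4.05899137e-01, -3.13400352e+01,
       -6.40489510e-02,  3.95426864e-02,  7.92841070e-05]), 'position': array([ 0.27704601, -0.58747874,  0.23557723]), 'tool_rot': array([-8.31765367e-04,  9.75809048e-01,  2.18622849e-01, -2.43360649e-04]), 'force': array([-0.07919172, -0.69900229,  0.14215741]), 'moment': array([-0.00822684, -0.01779813, -0.01381804]), 'grasp_force': 0.0, 'gripper_width': 0.9968988528220707}
```

View pics/t0.png

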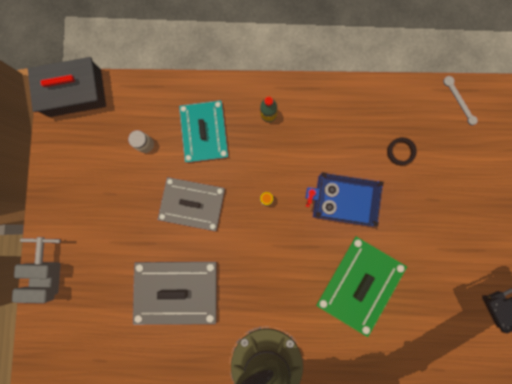

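View pics/s0.png

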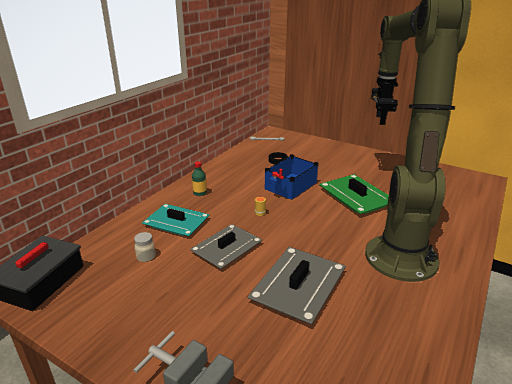

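Lid candidates (top view): turquoise (203,130), small grey (191,204), large grey (175,293) and green (362,286). I choose the small grey one. The canister is the yellow object at (267,199), and the only other yellowish thing is the oil bottle at (268,108). The tub is at (348,200) with its catch at (311,197) on the left, so tub +y points left. I'll check with a close crop and measure.

```bash
python3 - <<'E'
from h import *
c=snap('top');f=c['frame'];s=snap('side');g=s['frame']
cr=cv2.resize(f[145:245,150:400],None,fx=3.2,fy=3.2,interpolation=cv2.INTER_CUBIC)
cr2=cv2.resize(g[150:270,190:340],None,fx=2.3,fy=2.3,interpolation=cv2.INTER_CUBIC)
o=np.zeros((600,800,3),np.uint8);o[:320,:800]=cr;o[322:322+276,:345]=cr2
cv2.imwrite('pics/c1.png',o[:,:,::-1])
def blobs(m,f,a0,a1):
    n,l,st,ce=cv2.connectedComponentsWithStats(m.astype(np.uint8))
    return [(ce[i].round(1).tolist(),int(st[i,4]),st[i,:4].tolist()) for i in range(1,n) if a0<=st[i,4]<=a1]
h=cv2.cvtColor(f,cv2.COLOR_RGB2HSV);H,S,V=[h[...,i].astype(int) for i in range(3)]
r=np.zeros_like(H,bool);r[170:240,150:235]=1
print('white',blobs((S<50)&(V>165)&r,f,3,200))
r[:]=0;r[180:220,250:285]=1
print('yel',blobs((H>14)&(H<35)&(S>150)&(V>110)&r,f,5,500), f[199,255:280:2].tolist())
r[:]=0;r[165:235,300:395]=1
m=(H>105)&(H<130)&(S>120)&r
print('blue',blobs(m,f,50,5000)); ct=max(cv2.findContours(m.astype(np.uint8),0,2)[0],key=cv2.contourArea);print(cv2.minAreaRect(ct),cv2.boxPoints(cv2.minAreaRect(ct)).tolist())
print('red',blobs(((H<8)|(H>172))&(S>160)&(V>120)&r,f,3,500))
print('blk',blobs((V<45)&r,f,3,300))
E
```

```text
white [([169.4, 181.2], 19, [167, 179, 5, 5]), ([219.2, 190.8], 20, [217, 189, 5, 5]), ([161.8, 216.2], 20, [160, 214, 5, 5]), ([212.0, 226.0], 21, [210, 224, 5, 5])]
yel [([266.2, 198.1], 184, [259, 191, 15, 15])] [[151, 89, 45], [150, 88, 44], [158, 104, 42], [199, 142, 8], [210, 118, 10], [209, 112, 10], [209, 111, 10], [209, 113, 10], [201, 135, 10], [135, 98, 30], [103, 62, 34], [128, 76, 39], [148, 87, 44]]
blue [([352.1, 201.8], 1419, [321, 180, 53, 43])]
((346.70782470703125, 200.7811737060547), (51.17745590209961, 37.23345184326172), 8.530765533447266) [[318.64056396484375, 215.39608764648438], [324.163818359375, 178.5745849609375], [374.77508544921875, 186.166259765625], [369.2518310546875, 222.98776245117188]]
red [([309.9, 197.8], 86, [306, 190, 9, 17])]
blk []
```

View pics/c1.png

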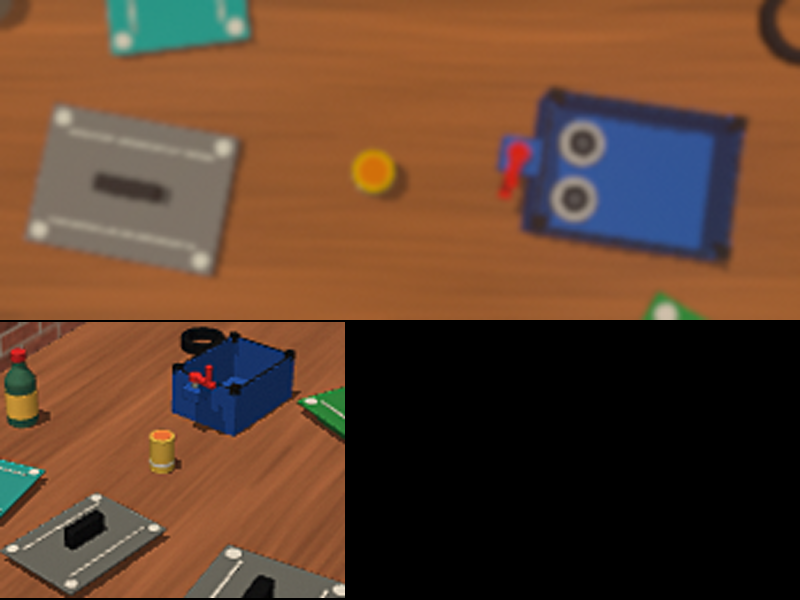

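The crop confirms the small grey lid with 4 white dots, the canister upright, and the tub with its bearings at the left (+y) end. The black cushions are at about (324,175), (380,184), (376,224) and (318,214), and the red catch points down the image, which is tub -x (open). Now I'll work out poses.

```bash
python3 - <<'E'
from h import *
c=snap('top');f=c['frame'];s=snap('side');g=s['frame']
def fit(P,L):  # 2D rigid: world=R L + t
    a=L-L.mean(0);b=P-P.mean(0);th=np.arctan2((a[:,0]*b[:,1]-a[:,1]*b[:,0]).sum(),(a*b).sum())
    R=np.array([[np.cos(th),-np.sin(th)],[np.sin(th),np.cos(th)]]);t=P.mean(0)-R@L.mean(0)
    return t,np.degrees(th),np.abs(P-(L@R.T+t)).max()
W=ray(c,[(212.,226.),(161.8,216.2),(169.4,181.2),(219.2,190.8)],.020)[:,:2]
LL=np.array([(-57,-82),(-57,82),(57,82),(57,-82)])/1e3
print('lid top',fit(W,LL))
def dark(fr,u,v,r=6):
    p=fr[int(v)-r:int(v)+r+1,int(u)-r:int(u)+r+1].max(2).astype(float);w=np.clip(48-p,0,None)
    yy,xx=np.mgrid[-r:r+1,-r:r+1];return int(u)+(w*xx).sum()/w.sum(),int(v)+(w*yy).sum()/w.sum()
q=[dark(f,*p) for p in[(375.6,223.8),(318.1,214.4),(324.4,175),(380.3,183.8)]];print(np.round(q,1).tolist())
LT=np.array([(-60,-85),(-60,85),(60,85),(60,-85)])/1e3
tub=fit(ray(c,q,.090)[:,:2],LT);print('tub top',tub)
# side view: white dots lid
h=cv2.cvtColor(g,cv2.COLOR_RGB2HSV);pr=proj(s,np.c_[W,[.02]*4]);print(pr.round(1).tolist())
def bright(fr,u,v,r=6):
    p=fr[int(v)-r:int(v)+r+1,int(u)-r:int(u)+r+1].min(2).astype(float);w=np.clip(p-150,0,None)
    yy,xx=np.mgrid[-r:r+1,-r:r+1];return int(u)+(w*xx).sum()/w.sum(),int(v)+(w*yy).sum()/w.sum()
qs=[bright(g,*p) for p in pr];print(np.round(qs,1).tolist());print('lid side',fit(ray(s,qs,.02)[:,:2],LL))
t,th,_=tub;th=np.radians(th);R=np.array([[np.cos(th),-np.sin(th)],[np.sin(th),np.cos(th)]])
w=LT@R.T+t;pt=proj(s,np.c_[w,[.090]*4]);qt=[dark(g,*p,5) for p in pt];print(pt.round(1).tolist(),np.round(qt,1).tolist());print('tub side',fit(ray(s,qt,.090)[:,:2],LT))
# bearings check
b=np.array([(28,45),(-28,45)])/1e3@R.T+t;print('bearing px pred',proj(c,np.c_[b,[.021]*2]).round(1).tolist(),'seen',[(582.5/3.2+149.5,143.5/3.2+144.5),(574.5/3.2+149.5,199.5/3.2+144.5)])
# canister
print('can top',ray(c,(266.2,198.1),.06)[:,:2], ray(c,(266.2,198.1),.055)[:,:2])
H,S,V=[h[...,i].astype(int) for i in range(3)]
m=(H<16)&(S>170)&(V>170);r=np.zeros_like(m);r[190:212,250:272]=1;ys,xs=np.nonzero(m&r);print(len(xs),xs.mean(),ys.mean(),ray(s,(xs.mean(),ys.mean()),.06))
m=(H<14)&(V>190)&(S>200);hh=cv2.cvtColor(f,cv2.COLOR_RGB2HSV).astype(int);m=(hh[...,0]<18)&(hh[...,1]>220)&(hh[...,2]>190);r[:]=0;r[185:215,250:285]=1;ys,xs=np.nonzero(m&r);print(len(xs),xs.mean(),ys.mean(),ray(c,(xs.mean(),ys.mean()),.06))
E
```

```text
lid top (array([0.49458304, 0.25134792]), np.float64(-9.823342116708037), np.float64(0.0003032745259665126))
[[nan, nan], [nan, nan], [nan, nan], [nan, nan]]
tub top (array([nan, nan]), np.float64(nan), np.float64(nan))
[[256.5, 238.8], [220.5, 263.1], [195.1, 247.7], [231.5, 225.8]]
[[256.3, 239.0], [220.9, 262.6], [195.3, 248.0], [231.1, 226.3]]
lid side (array([0.49405275, 0.25211184]), np.float64(-9.516294486019717), np.float64(0.0032070569327593557))<stdin>:12: RuntimeWarning: invalid value encountered in scalar divide
Traceback (most recent call last):
ValueError: cannot convert float NaN to integer
```

```bash
python3 - <<'E'
from h import *
c=snap('top');f=c['frame'];s=snap('side');g=s['frame']
def fit(P,L):
    a=L-L.mean(0);b=P-P.mean(0);th=np.arctan2((a[:,0]*b[:,1]-a[:,1]*b[:,0]).sum(),(a*b).sum())
    R=np.array([[np.cos(th),-np.sin(th)],[np.sin(th),np.cos(th)]]);t=P.mean(0)-R@L.mean(0)
    return t,np.degrees(th),(P-(L@R.T+t)).round(4).tolist()
def dark(fr,u,v,r=5):
    u,v=int(round(u)),int(round(v))
    p=fr[v-r:v+r+1,u-r:u+r+1].max(2).astype(float);mn=p.min();w=np.clip(mn+25-p,0,None)
    yy,xx=np.mgrid[-r:r+1,-r:r+1];print(mn,end=' ');return u+(w*xx).sum()/w.sum(),v+(w*yy).sum()/w.sum()
q=[dark(f,*p) for p in[(375.6,223.8),(318.1,214.4),(324.4,175),(380.3,183.8)]];print(np.round(q,1).tolist())
LT=np.array([(-60,-85),(-60,85),(60,85),(60,-85)])/1e3
tub=fit(ray(c,q,.091)[:,:2],LT);print('tub top',tub)
t,th,_=tub;th=np.radians(th);R=np.array([[np.cos(th),-np.sin(th)],[np.sin(th),np.cos(th)]])
w=LT@R.T+t;pt=proj(s,np.c_[w,[.091]*4]);qt=[dark(g,*p,4) for p in pt];print(pt.round(1).tolist(),np.round(qt,1).tolist());print('tub side',fit(ray(s,qt,.091)[:,:2],LT))
b=np.array([(28,45),(-28,45)])/1e3@R.T+t;print('bearing px pred',proj(c,np.c_[b,[.021]*2]).round(1).tolist(),'seen',[(582.5/3.2+149.5,143.5/3.2+144.5),(574.5/3.2+149.5,199.5/3.2+144.5)])
print('can yel',ray(c,(266.2,198.1),.055)[0,:2])
for c_,r0 in((s,(190,212,250,272)),(c,(188,210,255,280))):
    h=cv2.cvtColor(c_['frame'],cv2.COLOR_RGB2HSV).astype(int);m=(h[...,0]<19)&(h[...,1]>200)&(h[...,2]>170)
    ys,xs=np.nonzero(m[r0[0]:r0[1],r0[2]:r0[3]]);p=(xs.mean()+r0[2],ys.mean()+r0[0]);print('can',len(xs),p,ray(c_,p,.06)[0,:2])
E
```

```text
50.0 54.0 54.0 49.0 [[374.5, 222.5], [317.5, 214.2], [324.6, 175.5], [378.3, 184.1]]
tub top (array([ 0.51231491, -0.23472283]), np.float64(-7.890549182847282), [[0.003, 0.0006], [0.0008, -0.0003], [-0.0021, -0.0047], [-0.0017, 0.0043]])
5.0 13.0 7.0 7.0 [[315.9, 162.7], [291.9, 177.5], [267.1, 168.6], [291.8, 154.8]] [[315.2, 163.4], [291.6, 178.7], [266.9, 169.0], [291.7, 156.1]]
tub side (array([ 0.50960637, -0.22680308]), np.float64(-8.191421646507468), [[0.0026, -0.0009], [-0.0012, 0.0006], [0.0009, -0.0038], [-0.0022, 0.0042]])
bearing px pred [[330.7, 189.8], [328.3, 207.2]] seen [(331.53125, 189.34375), (329.03125, 206.84375)]
can yel [0.51332591 0.01023555]
can 2 (np.float64(257.0), np.float64(198.5)) [0.5228762  0.01656334]
can 64 (np.float64(266.234375), np.float64(197.953125)) [0.51339122 0.0101053 ]
```

```bash
cat > tubov.py <<'E'
from h import *
import sys
x,y,yaw=map(float,sys.argv[1:4])
th=np.radians(yaw);R=np.array([[np.cos(th),-np.sin(th)],[np.sin(th),np.cos(th)]])
o=np.zeros((600,800,3),np.uint8)
for n,(r0,r1,c0,c1),k,at in(('top',(168,232,300,390),8,(0,0)),('side',(140,205,255,325),0,0)):
    c=snap(n);im=c['frame'][r0:r1,c0:c1];k=6
    im=cv2.resize(im,None,fx=k,fy=k,interpolation=cv2.INTER_CUBIC)
    def d(L,z,col):
        L=np.array(L)/1e3@R.T+[x,y];p=proj(c,np.c_[L,[z]*len(L)]);p=((p-[c0,r0]+.5)*k).round().astype(np.int32);cv2.polylines(im,[p],True,col,1)
    B=lambda a,b,cx=0,cy=0:[(cx-a,cy-b),(cx-a,cy+b),(cx+a,cy+b),(cx+a,cy-b)]
    d(B(67,92),.086,(255,255,0));d(B(61,86),.086,(0,255,0));d(B(61,86),.006,(255,255,255))
    for sx in(-60,60):
        for sy in(-85,85):d(B(7,7,sx,sy),.093,(255,0,255))
    a=np.linspace(0,6.28,24)
    for sx in(-28,28):d(np.c_[sx+22*np.cos(a),45+22*np.sin(a)],.021,(0,255,255))
    cv2.imwrite(f'pics/ov_{n}_{sys.argv[4]}.png',im[:,:,::-1])
E
python3 tubov.py .5110 -.2320 -8 a; python3 -c "
import cv2,numpy as np
a=cv2.imread('pics/ov_top_a.png');b=cv2.imread('pics/ov_side_a.png');b=cv2.resize(b,None,fx=.62,fy=.62)
o=np.zeros((600,800,3),np.uint8);o[:a.shape[0],:a.shape[1]]=a;o[600-b.shape[0]:,800-b.shape[1]:]=b;cv2.imwrite('pics/ova.png',o)"
```

```text
(no output)
```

View pics/ova.png

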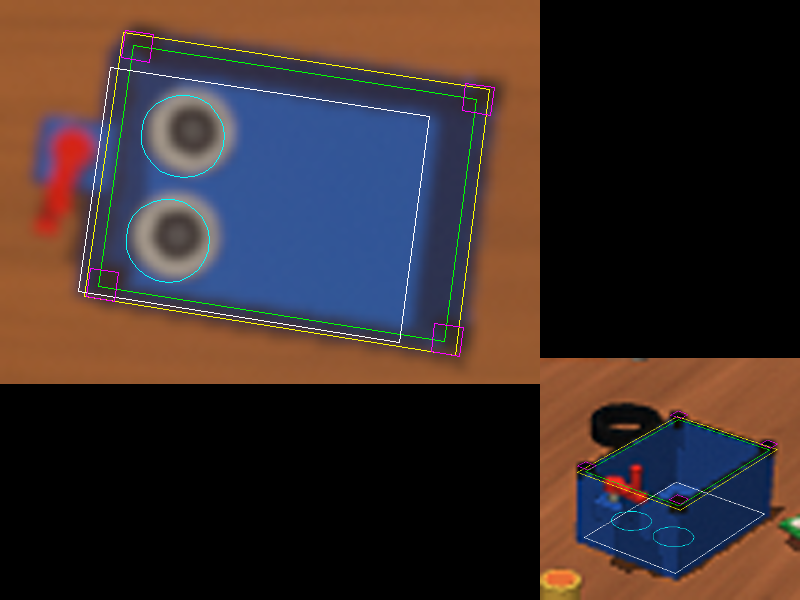

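In the top view the overlay sits about 9 px of crop (1.5 px real) left of the tub. I'll shift it and compare both views larger.

```bash
python3 tubov.py .5130 -.2355 -8 b; python3 -c "
import cv2,numpy as np
a=cv2.imread('pics/ov_top_b.png');b=cv2.imread('pics/ov_side_b.png')
a=cv2.resize(a,None,fx=.7,fy=.7)
o=np.zeros((600,800,3),np.uint8);o[:a.shape[0],:a.shape[1]]=a;o[600-b.shape[0]:,800-b.shape[1]:]=b;cv2.imwrite('pics/ovb.png',o)"
```

```text
(no output)
```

View pics/ovb.png

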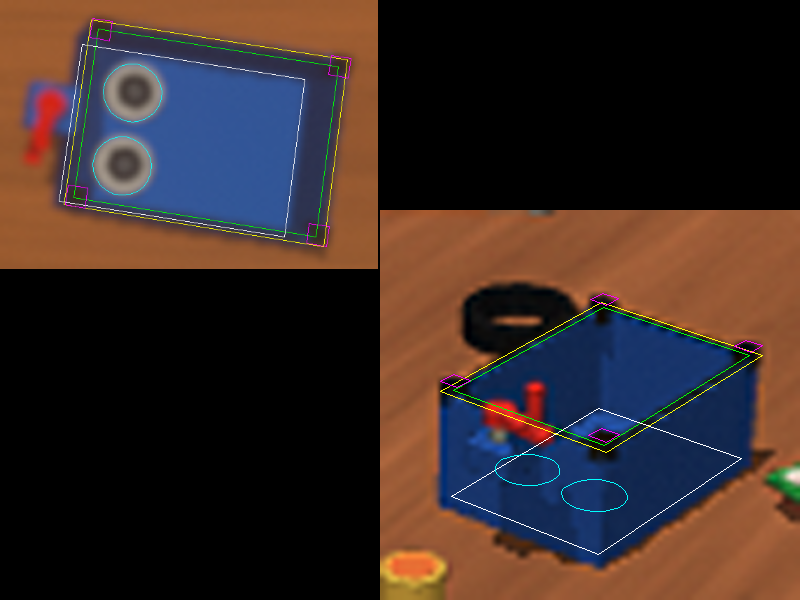

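Top view fits at (.513,-.2355,-8°). The side overlay sits about 1.3 px off, so I'll refine the tub relative to the lid while hovering. Next is the canister.

```bash
cat > plan.py <<'E'
# plan.py x y z psi n : rows in tool axes to the target TCP, tool down, tool x at yaw psi
from h import *
from scipy.spatial.transform import Rotation as Ro
import sys
x,y,z,psi,n=map(float,sys.argv[1:]);n=int(n)
o=observe();w,a,b,c=o['tool_rot'];R=Ro.from_quat([a,b,c,w])
Rt=Ro.from_euler('z',psi,degrees=True)*Ro.from_euler('x',180,degrees=True)
rv=(R.inv()*Rt).as_rotvec(degrees=True);d=np.array([x,y,z])-o['position']
print('t %.2f'%o['clock'],'pos',o['position'].round(4),'F',o['force'].round(1),'w',round(o['gripper_width'],3),'rv',rv.round(1))
for i in range(n):
    print((R.inv().apply(d)*1e3/n).round(1).tolist(),(rv/n).round(2).tolist());R=R*Ro.from_rotvec(rv/n,degrees=True)
E
python3 plan.py .5134 .0101 .2 82 16
```

```text
t 0.60 pos [ 0.2773 -0.5879  0.2366] F [ 0.  -0.2 -0.2] w 1.001 rv [  0.    0.  -56.7]
[29.3, -27.5, 2.3] [0.0, 0.0, -3.55]
[30.9, -25.6, 2.3] [0.0, 0.0, -3.55]
[32.5, -23.7, 2.3] [0.0, 0.0, -3.55]
[33.9, -21.6, 2.3] [0.0, 0.0, -3.55]
[35.1, -19.5, 2.3] [0.0, 0.0, -3.55]
[36.3, -17.3, 2.3] [0.0, 0.0, -3.55]
[37.3, -15.0, 2.3] [0.0, 0.0, -3.55]
[38.1, -12.7, 2.3] [0.0, 0.0, -3.55]
[38.8, -10.3, 2.3] [0.0, 0.0, -3.55]
[39.4, -7.9, 2.3] [0.0, 0.0, -3.55]
[39.8, -5.4, 2.3] [0.0, 0.0, -3.55]
[40.1, -2.9, 2.3] [0.0, 0.0, -3.55]
[40.2, -0.4, 2.3] [0.0, 0.0, -3.55]
[40.1, 2.0, 2.3] [0.0, 0.0, -3.55]
[39.9, 4.5, 2.3] [0.0, 0.0, -3.55]
[39.6, 7.0, 2.3] [0.0, 0.0, -3.55]
```

send_rows([
  [[29,-27,0],[0,0,-3.55]],
  [[31,-26,0],[0,0,-3.55]],
  [[32,-24,0],[0,0,-3.55]],
  [[34,-22,0],[0,0,-3.55]],
  [[35,-19,0],[0,0,-3.55]],
  [[36,-17,0],[0,0,-3.55]],
  [[37,-15,0],[0,0,-3.55]],
  [[38,-13,0],[0,0,-3.55]],
], jaw=0)

```text
clock: 1.4
position: [0.3946, -0.2882, 0.2369]
tool_rot: [0.001, 0.892, 0.452, 0.0]
force: [0.7, 0.4, 0.5]
gripper_width: 1.001
grasp_force: 0.0
```

send_rows([
  [[39,-10,0],[0,0,-3.55]],
  [[39,-8,0],[0,0,-3.55]],
  [[40,-5,4],[0,0,-3.55]],
  [[40,-3,6],[0,0,-3.55]],
  [[40,0,6],[0,0,-3.55]],
  [[40,2,6],[0,0,-3.55]],
  [[40,4,6],[0,0,-3.55]],
  [[40,7,6],[0,0,-3.55]],
])

```text
clock: 2.2
position: [0.5126, 0.0106, 0.2027]
tool_rot: [0.001, 0.754, 0.657, 0.0]
force: [0.5, -1.1, 0.2]
gripper_width: 1.001
grasp_force: 0.0
```

```bash
python3 plan.py .5134 .0101 .043 82 6|head -2
```

```text
t 2.20 pos [0.5126 0.0106 0.2027] F [ 0.5 -1.1  0.2] w 1.001 rv [0.1 0.  0.2]
[-0.1, 0.1, 26.6] [0.01, 0.01, 0.03]
```

send_rows([
  [[0,0,40],[0,0,0]],
  [[0,0,40],[0,0,0]],
  [[0,0,40],[0,0,0]],
  [[0,0,25],[0,0,0]],
  [[0,0,15],[0,0,0]],
  [[0,0,0],[0,0,0]],
])

```text
clock: 2.8
position: [0.5109, 0.0092, 0.041]
tool_rot: [-0.001, 0.754, 0.656, -0.001]
force: [0.7, -0.4, 0.2]
gripper_width: 1.003
grasp_force: 0.0
```

send_rows([
  [[0,0,0],[0,0,0]],
  [[0,0,0],[0,0,0]],
  [[0,0,0],[0,0,0]],
  [[0,0,0],[0,0,0]],
  [[0,0,0],[0,0,0]],
  [[0,0,0],[0,0,0]],
], jaw=1, grip_force=15)

```text
clock: 3.4
position: [0.5123, 0.0091, 0.0428]
tool_rot: [0.0, 0.754, 0.656, 0.0]
force: [0.2, 0.3, -0.8]
gripper_width: 0.543
grasp_force: 0.0
```

send_rows([
  [[0,0,-20],[0,0,0]],
  [[0,0,-40],[0,0,0]],
  [[0,0,-40],[0,0,0]],
  [[0,0,-40],[0,0,0]],
  [[0,0,0],[0,0,0]],
])

```text
clock: 3.9
position: [0.5158, 0.0096, 0.1882]
tool_rot: [0.004, 0.754, 0.656, 0.003]
force: [0.8, -0.8, -1.4]
gripper_width: 0.457
grasp_force: 14.9
```

```bash
python3 - <<'E'
import numpy as np
th=np.radians(-8);R=np.array([[np.cos(th),-np.sin(th)],[np.sin(th),np.cos(th)]])
print(R@[0,-.043]+[.5125,-.2335])
E
python3 plan.py .5066 -.2762 .183 82 8
```

```text
[ 0.50651556 -0.27608153]
t 3.90 pos [0.5158 0.0096 0.1882] F [ 0.8 -0.8 -1.4] w 0.457 rv [ 0.6 -0.   0.1]
[-35.5, 3.8, 0.7] [0.07, -0.0, 0.01]
[-35.5, 3.8, 0.7] [0.07, -0.0, 0.01]
[-35.5, 3.8, 0.7] [0.07, -0.0, 0.01]
[-35.5, 3.8, 0.7] [0.07, -0.0, 0.01]
[-35.5, 3.8, 0.7] [0.07, -0.0, 0.01]
[-35.5, 3.8, 0.7] [0.07, -0.0, 0.01]
[-35.5, 3.8, 0.7] [0.07, -0.0, 0.01]
[-35.5, 3.8, 0.7] [0.07, -0.0, 0.01]
```

send_rows([
  [[0,0,-30],[0,0,0]],
  [[-35,4,0],[0,0,0]],
  [[-36,4,0],[0,0,0]],
  [[-36,4,0],[0,0,0]],
  [[-36,4,0],[0,0,0]],
  [[-36,4,0],[0,0,0]],
  [[-36,4,0],[0,0,0]],
  [[-36,4,0],[0,0,0]],
])

```text
clock: 4.7
position: [0.5045, -0.2445, 0.2114]
tool_rot: [-0.001, 0.754, 0.656, -0.0]
force: [1.1, 0.1, -1.0]
gripper_width: 0.454
grasp_force: 14.9
```

send_rows([
  [[-35,3,0],[0,0,0]],
  [[0,0,0],[0,0,0]],
  [[0,0,0],[0,0,0]],
])

```text
clock: 5.0
position: [0.5026, -0.2788, 0.2112]
tool_rot: [-0.001, 0.755, 0.656, -0.0]
force: [-1.0, 1.0, -1.3]
gripper_width: 0.457
grasp_force: 14.9
```

```bash
python3 plan.py .5065 -.276 .049 82 1; python3 - <<'E'
from h import *
s=snap('side');o=observe();p=o['position']
print(proj(s,[p+[0,0,.005]]))
im=cv2.resize(s['frame'][80:210,240:360],None,fx=4,fy=4,interpolation=cv2.INTER_CUBIC);cv2.imwrite('pics/can.png',im[:,:,::-1])
E
```

```text
t 5.00 pos [ 0.5026 -0.2788  0.2112] F [-1.   1.  -1.3] w 0.457 rv [-0.1 -0.1 -0.1]
[3.1, 3.8, 162.2] [-0.11, -0.08, -0.06]
[[300.26967608 133.44165382]]
```

View pics/can.png

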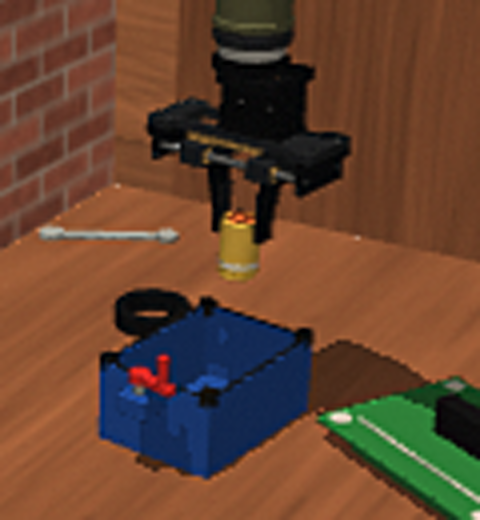

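The canister is upright between the pads, with its top at px (299.5,134) close to the grasp point, so it sits about 10 mm lower in the hand than planned. I'll lower it until contact.

send_rows([
  [[3,4,20],[0,0,0]],
  [[0,0,35],[0,0,0]],
  [[0,0,35],[0,0,0]],
  [[0,0,30],[0,0,0]],
  [[0,0,12],[0,0,0]],
  [[0,0,4],[0,0,0]],
  [[0,0,2],[0,0,0]],
  [[0,0,0],[0,0,0]],
])

```text
clock: 5.85
position: [0.5088, -0.2761, 0.076]
tool_rot: [0.001, 0.754, 0.657, 0.0]
force: [0.0, 0.2, -1.2]
gripper_width: 0.456
grasp_force: 14.9
```

send_rows([
  [[0,0,3],[0,0,0]],
  [[0,0,3],[0,0,0]],
  [[0,0,3],[0,0,0]],
  [[0,0,0],[0,0,0]],
  [[0,0,0],[0,0,0]],
])

```text
clock: 6.35
position: [0.5076, -0.2759, 0.0655]
tool_rot: [-0.0, 0.754, 0.656, -0.0]
force: [-0.7, -1.1, -0.5]
gripper_width: 0.455
grasp_force: 14.9
```

send_rows([
  [[0,0,2],[0,0,0]],
  [[0,0,2],[0,0,0]],
  [[0,0,0],[0,0,0]],
  [[0,0,0],[0,0,0]],
])

```text
clock: 6.75
position: [0.5081, -0.2761, 0.0619]
tool_rot: [0.0, 0.754, 0.656, 0.0]
force: [0.5, -0.3, 1.1]
gripper_width: 0.455
grasp_force: 15.0
```

send_rows([
  [[0,0,1],[0,0,0]],
  [[0,0,1],[0,0,0]],
  [[0,0,0],[0,0,0]],
  [[0,0,0],[0,0,0]],
])

```text
clock: 7.15
position: [0.5089, -0.2763, 0.0612]
tool_rot: [0.001, 0.754, 0.656, 0.0]
force: [-0.8, 0.5, 7.6]
gripper_width: 0.453
grasp_force: 15.0
```

send_rows([
  [[0,0,-1],[0,0,0]],
  [[0,0,0],[0,0,0]],
  [[0,0,0],[0,0,0]],
  [[0,0,0],[0,0,0]],
  [[0,0,0],[0,0,0]],
], jaw=0.38)

```text
clock: 7.65
position: [0.5075, -0.2759, 0.0602]
tool_rot: [-0.0, 0.754, 0.656, -0.0]
force: [0.1, 0.3, -0.2]
gripper_width: 0.614
grasp_force: 0.0
```

send_rows([
  [[0,0,-10],[0,0,0]],
  [[0,0,-30],[0,0,0]],
  [[0,0,-40],[0,0,0]],
  [[0,0,-40],[0,0,0]],
  [[0,0,-40],[0,0,0]],
  [[0,0,-10],[0,0,0]],
])

```text
clock: 8.25
position: [0.5101, -0.2767, 0.2368]
tool_rot: [0.004, 0.754, 0.656, 0.001]
force: [0.6, 0.1, 0.5]
gripper_width: 0.618
grasp_force: 0.0
```

```bash
python3 plan.py .4943 .2517 .17 80.2 16
```

```text
t 8.25 pos [ 0.5101 -0.2767  0.2368] F [0.6 0.1 0.5] w 0.618 rv [0.5 0.2 1.9]
[32.6, -5.6, 4.0] [0.03, 0.01, 0.12]
[32.6, -5.6, 4.0] [0.03, 0.01, 0.12]
[32.6, -5.7, 4.0] [0.03, 0.01, 0.12]
[32.6, -5.8, 4.0] [0.03, 0.01, 0.12]
[32.5, -5.8, 4.0] [0.03, 0.01, 0.12]
[32.5, -5.9, 4.1] [0.03, 0.01, 0.12]
[32.5, -6.0, 4.1] [0.03, 0.01, 0.12]
[32.5, -6.0, 4.1] [0.03, 0.01, 0.12]
[32.5, -6.1, 4.1] [0.03, 0.01, 0.12]
[32.5, -6.2, 4.1] [0.03, 0.01, 0.12]
[32.5, -6.2, 4.1] [0.03, 0.01, 0.12]
[32.4, -6.3, 4.1] [0.03, 0.01, 0.12]
[32.4, -6.3, 4.1] [0.03, 0.01, 0.12]
[32.4, -6.4, 4.1] [0.03, 0.01, 0.12]
[32.4, -6.5, 4.2] [0.03, 0.01, 0.12]
[32.4, -6.5, 4.2] [0.03, 0.01, 0.12]
```

send_rows([
  [[37,-6.5,0],[0,0,0.2]],
  [[37,-6.5,0],[0,0,0.2]],
  [[37,-6.5,0],[0,0,0.2]],
  [[37,-6.5,0],[0,0,0.2]],
  [[37,-6.5,0],[0,0,0.2]],
  [[37,-7,0],[0,0,0.2]],
  [[37,-7,5],[0,0,0.2]],
  [[37,-7,10],[0,0,0.2]],
])

```text
clock: 9.05
position: [0.4994, 0.0263, 0.2163]
tool_rot: [0.001, 0.764, 0.646, 0.0]
force: [0.8, 0.0, 0.1]
gripper_width: 0.618
grasp_force: 0.0
```

send_rows([
  [[37,-7,10],[0,0,0]],
  [[37,-7,10],[0,0,0]],
  [[37,-7,10],[0,0,0]],
  [[37,-7,10],[0,0,0]],
  [[37,-7,10],[0,0,0]],
  [[37,-7,0],[0,0,0]],
  [[0,0,0],[0,0,0]],
  [[0,0,0],[0,0,0]],
])

```text
clock: 9.85
position: [0.4941, 0.2516, 0.1654]
tool_rot: [-0.0, 0.763, 0.647, -0.0]
force: [0.6, -0.8, -0.5]
gripper_width: 0.619
grasp_force: 0.0
```

```bash
python3 plan.py .4943 .2517 .037 80.2 1; python3 - <<'E'
from h import *
c=snap('top')  # canister in tub
h=cv2.cvtColor(c['frame'],cv2.COLOR_RGB2HSV).astype(int);m=(h[...,0]<30)&(h[...,0]>5)&(h[...,1]>200)&(h[...,2]>170)
ys,xs=np.nonzero(m[180:225,325:372]);print(len(xs),xs.mean()+325,ys.mean()+180,ray(c,(xs.mean()+325,ys.mean()+180),.064))
E
```

```text
t 9.85 pos [0.4941 0.2516 0.1654] F [ 0.6 -0.8 -0.5] w 0.619 rv [-0.   0.   0.4]
[0.2, 0.3, 128.4] [-0.04, 0.01, 0.41]
100 359.14 200.91 [[ 0.50914157 -0.27253069  0.064     ]]
```

send_rows([
  [[0,0,35],[0,0,0.4]],
  [[0,0,35],[0,0,0]],
  [[0,0,30],[0,0,0]],
  [[0,0,16],[0,0,0]],
  [[0,0,8],[0,0,0]],
  [[0,0,2],[0,0,0]],
  [[0,0,0],[0,0,0]],
  [[0,0,0],[0,0,0]],
])

```text
clock: 10.7
position: [0.4957, 0.2511, 0.0409]
tool_rot: [0.0, 0.766, 0.643, 0.001]
force: [0.1, 0.2, -0.2]
gripper_width: 0.62
grasp_force: 0.0
```

send_rows([
  [[0,0,0],[0,0,0]],
  [[0,0,0],[0,0,0]],
  [[0,0,0],[0,0,0]],
  [[0,0,0],[0,0,0]],
  [[0,0,0],[0,0,0]],
  [[0,0,0],[0,0,0]],
  [[0,0,0],[0,0,0]],
  [[0,0,0],[0,0,0]],
], jaw=1, grip_force=45)

```text
clock: 11.5
position: [0.4944, 0.2507, 0.0395]
tool_rot: [-0.0, 0.766, 0.643, -0.0]
force: [-1.7, 0.6, 1.2]
gripper_width: 0.203
grasp_force: 45.0
```

send_rows([
  [[0,0,0],[0,0,0]],
  [[0,0,0],[0,0,0]],
  [[0,0,-10],[0,0,0]],
  [[0,0,-20],[0,0,0]],
  [[0,0,-40],[0,0,0]],
  [[0,0,-40],[0,0,0]],
  [[0,0,-40],[0,0,0]],
  [[0,0,-40],[0,0,0]],
])

```text
clock: 12.3
position: [0.4945, 0.2503, 0.2312]
tool_rot: [0.0, 0.766, 0.643, -0.0]
force: [0.8, 0.2, -3.4]
gripper_width: 0.202
grasp_force: 45.0
```

```bash
python3 plan.py .5125 -.2345 .230 82 16
```

```text
t 12.30 pos [0.4945 0.2503 0.2312] F [ 0.8  0.2 -3.4] w 0.202 rv [ 0.   0.  -1.9]
[-29.6, 6.3, 0.1] [0.0, 0.0, -0.12]
[-29.7, 6.3, 0.1] [0.0, 0.0, -0.12]
[-29.7, 6.2, 0.1] [0.0, 0.0, -0.12]
[-29.7, 6.2, 0.1] [0.0, 0.0, -0.12]
[-29.7, 6.1, 0.1] [0.0, 0.0, -0.12]
[-29.7, 6.0, 0.1] [0.0, 0.0, -0.12]
[-29.7, 6.0, 0.1] [0.0, 0.0, -0.12]
[-29.7, 5.9, 0.1] [0.0, 0.0, -0.12]
[-29.8, 5.8, 0.1] [0.0, 0.0, -0.12]
[-29.8, 5.8, 0.1] [0.0, 0.0, -0.12]
[-29.8, 5.7, 0.1] [0.0, 0.0, -0.12]
[-29.8, 5.6, 0.1] [0.0, 0.0, -0.12]
[-29.8, 5.6, 0.1] [0.0, 0.0, -0.12]
[-29.8, 5.5, 0.1] [0.0, 0.0, -0.12]
[-29.8, 5.5, 0.1] [0.0, 0.0, -0.12]
[-29.8, 5.4, 0.1] [0.0, 0.0, -0.12]
```

send_rows([
  [[-15,3,0],[0,0,-0.25]],
  [[-35,7,0],[0,0,-0.25]],
  [[-36,7,0],[0,0,-0.25]],
  [[-36,7,0],[0,0,-0.25]],
  [[-36,7,0],[0,0,-0.25]],
  [[-36,7,0],[0,0,-0.25]],
  [[-36,7,0],[0,0,-0.25]],
  [[-36,7,0],[0,0,-0.15]],
])

```text
clock: 13.1
position: [0.5041, -0.0218, 0.2297]
tool_rot: [0.0, 0.755, 0.656, -0.0]
force: [0.0, -0.9, -3.0]
gripper_width: 0.202
grasp_force: 45.0
```

send_rows([
  [[-36,7,0],[0,0,0]],
  [[-36,7,0],[0,0,0]],
  [[-36,7,0],[0,0,0]],
  [[-36,7,0],[0,0,0]],
  [[-36,7,0],[0,0,0]],
  [[-22,5,0],[0,0,0]],
  [[-7,5,0],[0,0,0]],
  [[0,0,0],[0,0,0]],
])

```text
clock: 13.9
position: [0.5199, -0.2339, 0.2292]
tool_rot: [-0.0, 0.755, 0.655, 0.0]
force: [-0.4, 1.2, -3.4]
gripper_width: 0.202
grasp_force: 45.0
```

```bash
python3 plan.py .5125 -.2345 .16 82 1; cat > lidfit.py <<'E'
from h import *
from scipy.spatial.transform import Rotation as Ro
o=observe();p=o['position'];w,a,b,cc=o['tool_rot'];R=Ro.from_quat([a,b,cc,w]).as_matrix()
psi=np.degrees(np.arctan2(R[1,0],R[0,0]));print('tcp',p.round(4),'psi',psi.round(2))
L=np.array([(-57,-82),(-57,82),(57,82),(57,-82)])/1e3
yaw=np.radians(psi-90);Q=np.array([[np.cos(yaw),-np.sin(yaw)],[np.sin(yaw),np.cos(yaw)]])
zl=p[2]-.0395+.020
for n in('top','side'):
    c=snap(n);f=c['frame'];im=f.min(2).astype(float)
    pr=proj(c,np.c_[L@Q.T+p[:2],[zl]*4]);q=[];ok=[]
    for u,v in pr:
        u,v=int(round(u)),int(round(v));r=7
        P=im[v-r:v+r+1,u-r:u+r+1];S=f[v-r:v+r+1,u-r:u+r+1].max(2)-P
        m=((P>P.max()-45)&(S<45)).astype(np.uint8)
        k,l,st,ce=cv2.connectedComponentsWithStats(m);j=1+np.argmax(st[1:,4]);
        yy,xx=np.nonzero(l==j);wt=P[l==j]-P.max()+50
        q.append((u-r+(wt*xx).sum()/wt.sum(),v-r+(wt*yy).sum()/wt.sum()));ok.append((int(P.max()),int(st[j,4])))
    print(n,'pred',pr.round(1).tolist(),'seen',np.round(q,1).tolist(),ok)
    W=ray(c,q,zl)[:,:2];a_=L;b_=W-W.mean(0);th=np.arctan2((a_[:,0]*b_[:,1]-a_[:,1]*b_[:,0]).sum(),(a_*b_).sum())
    print(n,'centre-tcp mm',((W.mean(0)-p[:2])*1e3).round(1),'yaw',np.degrees(th).round(2))
    cv2.imwrite(f'pics/l_{n}_{o["clock"]:.2f}.png',f[:,:,::-1])
E
python3 lidfit.py
```

```text
t 13.90 pos [ 0.5199 -0.2339  0.2292] F [-0.4  1.2 -3.4] w 0.202 rv [-0.  -0.  -0.1]
[-1.7, -7.3, 69.2] [-0.01, -0.05, -0.13]
tcp [ 0.5199 -0.2339  0.2292] psi 81.87
top pred [[387.0, 219.1], [324.6, 209.1], [330.8, 166.7], [392.5, 176.4]] seen [[387.4, 218.8], [324.6, 208.7], [330.8, 166.4], [393.4, 176.1]] [(74, 225), (177, 34), (175, 35), (60, 225)]
top centre-tcp mm [ 0.9 -0.8] yaw -8.18
side pred [[315.2, 135.2], [291.0, 148.0], [266.8, 140.3], [291.6, 128.5]] seen [[314.6, 135.8], [290.5, 148.2], [265.9, 138.0], [291.0, 129.0]] [(119, 7), (212, 5), (210, 3), (167, 1)]
side centre-tcp mm [ 3.7 -0.9] yaw -12.14
```

```bash
python3 - <<'E'
from h import *
c=snap('top');f=cv2.imread('pics/t0.png')[:,:,::-1].copy();s=snap('side');g=cv2.imread('pics/s0.png')[:,:,::-1].copy()
k=8;r0,c0=175,315
im=cv2.resize(f[r0:r0+45,c0:c0+30],None,fx=k,fy=k,interpolation=cv2.INTER_CUBIC).astype(int)
m=((im[...,2]-im[...,0])<35).astype(np.uint8)
P=[]
for ct in cv2.findContours(m,cv2.RETR_EXTERNAL,cv2.CHAIN_APPROX_NONE)[0]:
    if cv2.contourArea(ct)>3000:
        e=cv2.fitEllipse(ct);p=((e[0][0]+.5)/k-.5+c0,(e[0][1]+.5)/k-.5+r0);print('brg',np.round(p,2),np.round(e[1],1)/k,ray(c,p,.018)[0].round(4));P.append(ray(c,p,.018)[0,:2])
# subpixel outer edges in top: sample along outward normals of the predicted rim, wood vs dark
x,y,yaw=.513,-.2355,-8;th=np.radians(yaw);R=np.array([[np.cos(th),-np.sin(th)],[np.sin(th),np.cos(th)]])
def edge(cam,img,A,B,nrm,z,ch):
    out=[]
    for t in np.linspace(.15,.85,25):
        Lp=np.array(A)*(1-t)+np.array(B)*t
        ds=np.linspace(-14,14,113);pts=(Lp+ds[:,None]*np.array(nrm))/1e3@R.T+[x,y]
        uv=proj(cam,np.c_[pts,[z]*len(ds)]).astype(np.float32)
        v=cv2.remap(img,uv[None,:,0],uv[None,:,1],cv2.INTER_CUBIC)[0].astype(float)@ch
        gr=np.abs(np.diff(cv2.GaussianBlur(v[None],(9,1),2)[0]));out.append(ds[gr.argmax()])
    return np.median(out[:12]).round(1),np.median(out[12:]).round(1)
rb=np.array([1,0,-1.])
print('top +x rim',edge(c,f,(67,-92),(67,92),(1,0),.086,rb))
print('top -y rim',edge(c,f,(-67,-92),(67,-92),(0,-1),.086,rb))
print('top -x base(.0) / rim',edge(c,f,(-67,-92),(-67,92),(-1,0),0,rb),edge(c,f,(-67,-92),(-67,92),(-1,0),.086,rb))
print('top floor -y edge',edge(c,f,(-61,-86),(61,-86),(0,-1),.006,np.array([0,0,1.])))
print('side +x rim',edge(s,g,(67,-92),(67,92),(1,0),.086,rb))
print('side -y rim',edge(s,g,(-67,-92),(67,-92),(0,-1),.086,rb))
print('side -x base',edge(s,g,(-67,-92),(-67,92),(-1,0),0,rb))
print('side +y base',edge(s,g,(-67,92),(67,92),(0,1),0,rb))
E
```

```text
brg [328.45 206.84] [14.1875 15.7125] [ 0.492  -0.1874  0.018 ]
brg [330.92 189.36] [14.1625 15.5   ] [ 0.5478 -0.1952  0.018 ]
brg [331.49 197.34] [36.525 48.625] [ 0.5223 -0.197   0.018 ]
top +x rim (np.float64(0.0), np.float64(-0.5))
top -y rim (np.float64(0.0), np.float64(0.2))
top -x base(.0) / rim (np.float64(-0.6), np.float64(-0.8)) (np.float64(3.1), np.float64(3.0))
top floor -y edge (np.float64(2.5), np.float64(3.0))
side +x rim (np.float64(-4.5), np.float64(-4.0))
side -y rim (np.float64(-4.9), np.float64(-4.2))
side -x base (np.float64(0.2), np.float64(1.0))
side +y base (np.float64(0.6), np.float64(1.2))
```

send_rows([
  [[-3,-7,10],[0,0,-0.1]],
  [[0,0,20],[0,0,0]],
  [[0,0,25],[0,0,0]],
  [[0,0,20],[0,0,0]],
  [[0,0,10],[0,0,0]],
  [[0,0,0],[0,0,0]],
  [[0,0,0],[0,0,0]],
])

```text
clock: 14.8
position: [0.5127, -0.2354, 0.1452]
tool_rot: [0.0, 0.754, 0.657, 0.0]
force: [0.5, 0.1, -3.2]
gripper_width: 0.203
grasp_force: 45.0
```

```bash
python3 plan.py .5127 -.236 .1185 82 1; python3 lidfit.py
```

```text
t 14.80 pos [ 0.5127 -0.2354  0.1452] F [ 0.5  0.1 -3.2] w 0.203 rv [0.  0.  0.1]
[-0.6, 0.0, 26.7] [0.05, 0.02, 0.08]
tcp [ 0.5127 -0.2354  0.1452] psi 82.08
top pred [[377.7, 222.1], [320.5, 213.1], [326.1, 174.1], [382.7, 182.8]] seen [[378.4, 222.0], [320.5, 212.8], [326.0, 173.8], [383.8, 183.1]] [(52, 225), (176, 29), (175, 25), (59, 225)]
top centre-tcp mm [ 0.3 -1.3] yaw -8.17
side pred [[315.4, 154.9], [292.0, 168.8], [268.3, 160.5], [292.4, 147.6]] seen [[315.0, 155.1], [291.9, 169.0], [268.0, 160.7], [292.0, 147.6]] [(113, 7), (211, 3), (208, 6), (160, 2)]
side centre-tcp mm [0.4 1.9] yaw -7.81
```

send_rows([
  [[-0.5,0,8],[0,0,0]],
  [[0,0,6],[0,0,0]],
  [[0,0,4],[0,0,0]],
  [[0,0,2],[0,0,0]],
  [[0,0,0],[0,0,0]],
  [[0,0,0],[0,0,0]],
])

```text
clock: 15.5
position: [0.5125, -0.2359, 0.1246]
tool_rot: [0.0, 0.754, 0.656, 0.0]
force: [0.5, 0.9, -2.6]
gripper_width: 0.203
grasp_force: 45.0
```

send_rows([
  [[0,0,2],[0,0,0]],
  [[0,0,2],[0,0,0]],
  [[0,0,1],[0,0,0]],
  [[0,0,0],[0,0,0]],
  [[0,0,0],[0,0,0]],
])

```text
clock: 16.0
position: [0.5124, -0.2359, 0.1195]
tool_rot: [0.0, 0.754, 0.656, -0.0]
force: [0.4, -0.0, -4.3]
gripper_width: 0.2
grasp_force: 45.0
```

No contact on the lip, as hoped. On down to the cushions.

send_rows([
  [[0,0,1],[0,0,0]],
  [[0,0,1],[0,0,0]],
  [[0,0,0],[0,0,0]],
  [[0,0,0],[0,0,0]],
])

```text
clock: 16.4
position: [0.5125, -0.236, 0.1184]
tool_rot: [0.0, 0.754, 0.656, -0.0]
force: [-2.7, 0.9, 6.5]
gripper_width: 0.202
grasp_force: 45.0
```

send_rows([
  [[0,0,-0.5],[0,0,0]],
  [[0,0,0],[0,0,0]],
  [[0,0,0],[0,0,0]],
  [[0,0,0],[0,0,0]],
  [[0,0,0],[0,0,0]],
], jaw=0.5)

```text
clock: 16.9
position: [0.5124, -0.2359, 0.1179]
tool_rot: [0.0, 0.754, 0.656, 0.0]
force: [-0.4, -0.1, 0.9]
gripper_width: 0.481
grasp_force: 0.0
```

send_rows([
  [[0,0,-10],[0,0,0]],
  [[0,0,-20],[0,0,0]],
  [[0,0,-20],[0,0,0]],
  [[0,0,0],[0,0,0]],
])

```text
clock: 17.3
position: [0.5145, -0.2366, 0.1717]
tool_rot: [0.003, 0.754, 0.656, 0.001]
force: [0.4, -0.3, 0.5]
gripper_width: 0.496
grasp_force: 0.0
```

```bash
cat > corner.py <<'E'
import numpy as np
th=np.radians(-8);R=np.array([[np.cos(th),-np.sin(th)],[np.sin(th),np.cos(th)]])
for n,l in dict(c0=(-57,-82),c1=(-57,82),c2=(57,82),c3=(57,-82),piv=(0,115),post=(-32,115)).items():print(n,(R@(np.array(l)/1e3)+[.5127,-.236]).round(4))
E
python3 corner.py; python3 plan.py .444 -.3093 .15 82 6 | head -2; python3 -c "
from h import *
snap('side','rel.png')"
```

```text
c0 [ 0.4448 -0.3093]
c1 [ 0.4677 -0.1469]
c2 [ 0.5806 -0.1627]
c3 [ 0.5577 -0.3251]
piv [ 0.5287 -0.1221]
post [ 0.497  -0.1177]
t 17.30 pos [ 0.5145 -0.2366  0.1717] F [ 0.4 -0.3  0.5] w 0.496 rv [0.3 0.1 0.1]
[-13.6, -10.0, 3.6] [0.06, 0.02, 0.01]
```

send_rows([
  [[-27,-20,0],[0,0,0]],
  [[-27,-20,0],[0,0,0]],
  [[-27.5,-20,0],[0,0,0]],
  [[0,0,20],[0,0,0]],
  [[0,0,20],[0,0,0]],
  [[0,0,10],[0,0,0]],
  [[0,0,4],[0,0,0]],
  [[0,0,0],[0,0,0]],
], jaw=1, grip_force=10)

```text
clock: 18.15
position: [0.4418, -0.3079, 0.1139]
tool_rot: [-0.0, 0.754, 0.657, -0.0]
force: [0.1, -0.3, 0.2]
gripper_width: 0.007
grasp_force: 0.0
```

send_rows([
  [[0,0,0],[0,0,0]],
  [[0,0,2],[0,0,0]],
  [[0,0,2],[0,0,0]],
  [[0,0,2],[0,0,0]],
  [[0,0,1],[0,0,0]],
  [[0,0,0],[0,0,0]],
])

```text
clock: 18.75
position: [0.4423, -0.3087, 0.1094]
tool_rot: [0.001, 0.754, 0.656, -0.0]
force: [-4.5, 2.9, 12.5]
gripper_width: 0.006
grasp_force: 6.1
```

send_rows([
  [[0,0,1],[0,0,0]],
  [[0,0,1],[0,0,0]],
  [[0,0,1],[0,0,0]],
  [[0,0,0],[0,0,0]],
  [[0,0,0],[0,0,0]],
])

```text
clock: 19.25
position: [0.4422, -0.3088, 0.1071]
tool_rot: [0.001, 0.754, 0.656, -0.0]
force: [-5.1, 3.4, 17.2]
gripper_width: 0.007
grasp_force: 8.6
```

send_rows([
  [[0,0,1],[0,0,0]],
  [[0,0,1],[0,0,0]],
  [[0,0,0],[0,0,0]],
  [[0,0,0],[0,0,0]],
])

```text
clock: 19.65
position: [0.4423, -0.3088, 0.1069]
tool_rot: [0.001, 0.754, 0.656, -0.001]
force: [-9.9, 6.5, 27.8]
gripper_width: 0.004
grasp_force: 14.1
```

send_rows([
  [[0,0,-15],[0,0,0]],
  [[0,0,-10],[0,0,0]],
  [[40,1,0],[0,0,0]],
  [[40,1,0],[0,0,0]],
  [[42,0.5,0],[0,0,0]],
  [[41,0,0],[0,0,0]],
  [[0,0,10],[0,0,0]],
  [[0,0,3],[0,0,0]],
])

```text
clock: 20.45
position: [0.4664, -0.1465, 0.1134]
tool_rot: [-0.0, 0.754, 0.657, -0.0]
force: [-0.6, -0.9, 3.1]
gripper_width: 0.004
grasp_force: 1.9
```

send_rows([
  [[0,0,3],[0,0,0]],
  [[0,0,3],[0,0,0]],
  [[0,0,2],[0,0,0]],
  [[0,0,2],[0,0,0]],
  [[0,0,1],[0,0,0]],
  [[0,0,0],[0,0,0]],
  [[0,0,0],[0,0,0]],
])

```text
clock: 21.15
position: [0.4664, -0.1469, 0.1067]
tool_rot: [-0.001, 0.755, 0.656, -0.0]
force: [-12.3, 8.2, 30.0]
gripper_width: 0.001
grasp_force: 15.6
```

send_rows([
  [[0,0,-15],[0,0,0]],
  [[0,0,-12],[0,0,0]],
  [[0,38,0],[0,0,0]],
  [[0,38,0],[0,0,0]],
  [[0,38,0],[0,0,0]],
  [[0,0,0],[0,0,0]],
  [[0,0,9],[0,0,0]],
  [[0,0,3],[0,0,0]],
])

```text
clock: 21.95
position: [0.5777, -0.1636, 0.1164]
tool_rot: [-0.001, 0.755, 0.656, -0.001]
force: [-1.2, -0.3, 1.1]
gripper_width: 0.005
grasp_force: 0.0
```

send_rows([
  [[0,0,3],[0,0,0]],
  [[0,0,3],[0,0,0]],
  [[0,0,2],[0,0,0]],
  [[0,0,2],[0,0,0]],
  [[0,0,2],[0,0,0]],
  [[0,0,0],[0,0,0]],
  [[0,0,0],[0,0,0]],
])

```text
clock: 22.65
position: [0.5787, -0.1633, 0.1081]
tool_rot: [0.0, 0.754, 0.656, -0.001]
force: [-5.0, 1.2, 9.1]
gripper_width: 0.008
grasp_force: 5.0
```

send_rows([
  [[0,0,1],[0,0,0]],
  [[0,0,1],[0,0,0]],
  [[0,0,1],[0,0,0]],
  [[0,0,1],[0,0,0]],
  [[0,0,0],[0,0,0]],
  [[0,0,0],[0,0,0]],
])

```text
clock: 23.25
position: [0.5789, -0.1633, 0.1068]
tool_rot: [0.001, 0.754, 0.656, -0.001]
force: [-10.1, 1.8, 23.8]
gripper_width: 0.002
grasp_force: 11.9
```

Next is c3: lid -y by 164 mm, same x.

send_rows([
  [[0,0,-15],[0,0,0]],
  [[0,0,-12],[0,0,0]],
  [[-41,0.5,0],[0,0,0]],
  [[-41,0.5,0],[0,0,0]],
  [[-41,0,0],[0,0,0]],
  [[-41,0,0],[0,0,0]],
  [[0,0,9],[0,0,0]],
  [[0,0,6],[0,0,0]],
])

```text
clock: 24.05
position: [0.5571, -0.327, 0.1136]
tool_rot: [-0.0, 0.755, 0.655, -0.0]
force: [-0.7, 0.3, 5.8]
gripper_width: 0.004
grasp_force: 4.0
```

send_rows([
  [[0,0,3],[0,0,0]],
  [[0,0,3],[0,0,0]],
  [[0,0,3],[0,0,0]],
  [[0,0,2],[0,0,0]],
  [[0,0,2],[0,0,0]],
  [[0,0,1],[0,0,0]],
  [[0,0,0],[0,0,0]],
  [[0,0,0],[0,0,0]],
])

```text
clock: 24.85
position: [0.5586, -0.3257, 0.1063]
tool_rot: [0.002, 0.754, 0.657, -0.001]
force: [-10.1, 0.5, 26.2]
gripper_width: 0.001
grasp_force: 13.4
```

Second round, to confirm every corner is home.

send_rows([
  [[0,0,-15],[0,0,0]],
  [[0,0,-12],[0,0,0]],
  [[0,-38,0],[0,0,0]],
  [[0,-38,0],[0,0,0]],
  [[0,-38,0],[0,0,0]],
  [[0,0,0],[0,0,0]],
  [[0,0,13],[0,0,0]],
  [[0,0,6],[0,0,0]],
])

```text
clock: 25.65
position: [0.446, -0.3089, 0.107]
tool_rot: [-0.0, 0.754, 0.657, 0.0]
force: [-0.6, 1.1, -0.6]
gripper_width: 0.009
grasp_force: 0.0
```

send_rows([
  [[0,0,3],[0,0,0]],
  [[0,0,2],[0,0,0]],
  [[0,0,2],[0,0,0]],
  [[0,0,2],[0,0,0]],
  [[0,0,0],[0,0,0]],
  [[0,0,0],[0,0,0]],
])

```text
clock: 26.25
position: [0.4461, -0.3089, 0.1061]
tool_rot: [-0.001, 0.754, 0.657, -0.001]
force: [-18.0, 13.1, 50.0]
gripper_width: 0.008
grasp_force: 25.4
```

send_rows([
  [[0,0,-15],[0,0,0]],
  [[0,0,-14],[0,0,0]],
  [[41,0,0],[0,0,0]],
  [[41,0,0],[0,0,0]],
  [[41,0,0],[0,0,0]],
  [[41,0,0],[0,0,0]],
  [[0,0,10],[0,0,0]],
  [[0,0,6],[0,0,0]],
])

```text
clock: 27.05
position: [0.4681, -0.1461, 0.1112]
tool_rot: [-0.0, 0.753, 0.658, -0.0]
force: [-0.0, -0.7, -0.7]
gripper_width: 0.004
grasp_force: 0.0
```

send_rows([
  [[0,0,3],[0,0,0]],
  [[0,0,2],[0,0,0]],
  [[0,0,2],[0,0,0]],
  [[0,0,0],[0,0,0]],
  [[0,0,0],[0,0,0]],
])

```text
clock: 27.55
position: [0.4673, -0.1486, 0.1064]
tool_rot: [-0.0, 0.755, 0.656, -0.001]
force: [-4.8, 1.0, 12.3]
gripper_width: 0.003
grasp_force: 5.8
```

send_rows([
  [[0,0,2],[0,0,0]],
  [[0,0,1],[0,0,0]],
  [[0,0,0],[0,0,0]],
  [[0,0,-16],[0,0,0]],
  [[0,0,-14],[0,0,0]],
  [[0,38,0],[0,0,0]],
  [[0,38,0],[0,0,0]],
  [[0,38,0],[0,0,0]],
])

```text
clock: 28.35
position: [0.5819, -0.1649, 0.1325]
tool_rot: [0.001, 0.755, 0.655, -0.0]
force: [0.1, -0.7, 0.8]
gripper_width: 0.002
grasp_force: 0.0
```

send_rows([
  [[0,0,0],[0,0,0]],
  [[0,0,13],[0,0,0]],
  [[0,0,6],[0,0,0]],
  [[0,0,4],[0,0,0]],
  [[0,0,2],[0,0,0]],
  [[0,0,2],[0,0,0]],
  [[0,0,0],[0,0,0]],
  [[0,0,0],[0,0,0]],
])

```text
clock: 29.15
position: [0.5797, -0.1634, 0.1065]
tool_rot: [0.0, 0.754, 0.656, -0.001]
force: [-5.1, 0.8, 7.2]
gripper_width: 0.005
grasp_force: 3.4
```

send_rows([
  [[0,0,2],[0,0,0]],
  [[0,0,1.5],[0,0,0]],
  [[0,0,0],[0,0,0]],
  [[0,0,0],[0,0,0]],
])

```text
clock: 29.55
position: [0.5798, -0.1634, 0.1063]
tool_rot: [0.001, 0.755, 0.656, -0.001]
force: [-11.5, 2.0, 25.3]
gripper_width: 0.001
grasp_force: 12.5
```

send_rows([
  [[0,0,-20],[0,0,0]],
  [[0,0,-40],[0,0,0]],
  [[30,20,-20],[0,0,0]],
  [[40,20,0],[0,0,0]],
  [[40,0,0],[0,0,0]],
  [[0,0,0],[0,0,0]],
])

```text
clock: 30.15
position: [0.6361, -0.0505, 0.1827]
tool_rot: [-0.001, 0.751, 0.66, 0.002]
force: [0.6, 1.1, -0.3]
gripper_width: 0.007
grasp_force: 0.0
```

```bash
python3 - <<'E'
from h import *
c=snap('top');s=snap('side')
a=cv2.resize(c['frame'][160:240,290:400],None,fx=5,fy=5,interpolation=cv2.INTER_CUBIC);b=cv2.resize(s['frame'][130:215,250:330],None,fx=5,fy=5,interpolation=cv2.INTER_CUBIC)
o=np.zeros((430,800,3),np.uint8);o[:400,:400]=a[:,:400];o[:425,400:800]=b;cv2.imwrite('pics/chk.png',o[:,:,::-1])
f=c['frame'].astype(int);h=cv2.cvtColor(c['frame'],cv2.COLOR_RGB2HSV).astype(int);m=((h[...,0]<8)|(h[...,0]>172))&(h[...,1]>160)&(h[...,2]>110)
ys,xs=np.nonzero(m[165:235,295:330]);print(xs.min()+295,xs.max()+295,ys.min()+165,ys.max()+165)
w=proj(c,[[.5287,-.1221,.105],[.497,-.1177,.133],[.497,-.1177,.105]]);print('pivot, post top, post base px pred',w.round(1).tolist())
E
python3 plan.py .497 -.09 .2 82 1
```

```text
t 30.25 pos [ 0.6353 -0.0582  0.1819] F [-0.6 -0.8 -0.8] w 0.005 rv [0.  0.  0.2]
[-50.2, -132.7, -18.1] [0.03, 0.03, 0.24]Traceback (most recent call last):
  File "<stdin>", line 6, in <module>
    return umr_minimum(a, axis, None, out, keepdims, initial, where)
ValueError: zero-size array to reduction operation minimum which has no identity
```

View pics/chk.png

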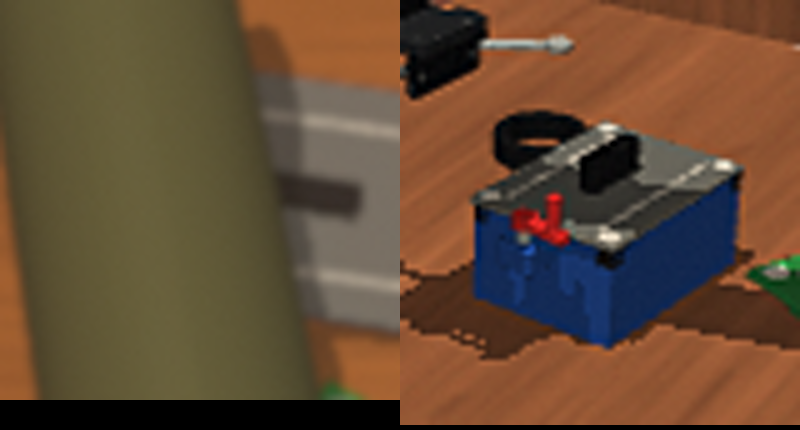

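The lid lies level on the tub, and the catch is still open (post top in the side view at about px (281,169)). The arm hid the catch in the top view. Next I push the post from its +y side.

send_rows([
  [[-13,-32,0],[0,0,0.2]],
  [[-13,-31,0],[0,0,0]],
  [[-13,-31,0],[0,0,0]],
  [[-12,-31,0],[0,0,0]],
  [[0,0,20],[0,0,0]],
  [[0,0,20],[0,0,0]],
  [[0,0,15],[0,0,0]],
  [[0,0,0],[0,0,0]],
])

```text
clock: 31.05
position: [0.5026, -0.0937, 0.1246]
tool_rot: [-0.001, 0.756, 0.654, -0.001]
force: [-0.3, -0.5, -0.2]
gripper_width: 0.004
grasp_force: 0.0
```

```bash
python3 plan.py .5048 -.0915 .126 82 1
```

```text
t 31.05 pos [ 0.5026 -0.0937  0.1246] F [-0.3 -0.5 -0.2] w 0.004 rv [-0.2  0.  -0.3]
[2.5, 1.9, -1.4] [-0.22, 0.0, -0.25]
```

send_rows([
  [[0,0,-1.5],[0,0,0]],
  [[-6,1,0],[0,0,0]],
  [[-6,1,0],[0,0,0]],
  [[-6,1,0],[0,0,0]],
  [[-5,1,0],[0,0,0]],
  [[-5,1.5,0],[0,0,0]],
  [[-5,2,0],[0,0,0]],
  [[0,0,0],[0,0,0]],
])

```text
clock: 31.85
position: [0.5078, -0.1276, 0.1282]
tool_rot: [0.001, 0.756, 0.655, 0.0]
force: [-0.5, 0.4, 0.2]
gripper_width: 0.008
grasp_force: 0.1
```

```bash
python3 - <<'E'
from h import *
s=snap('side');c=snap('top');f=s['frame'];h=cv2.cvtColor(f,cv2.COLOR_RGB2HSV).astype(int);m=((h[...,0]<8)|(h[...,0]>172))&(h[...,1]>170)&(h[...,2]>110)
th=np.radians(-8);R=np.array([[np.cos(th),-np.sin(th)],[np.sin(th),np.cos(th)]])
for d in(0,30,45,60,75,90):
    a=np.radians(d);p=R@np.array([-.032*np.cos(a),.115-.032*np.sin(a)])+[.5127,-.236];print(d,proj(s,[[*p,.133]]).round(1).tolist())
m[:, :255]=0;m[:,330:]=0;m[:130]=0;m[210:]=0
ys,xs=np.nonzero(m);print('red top row',ys.min(),xs[ys<=ys.min()+1].mean() , 'bbox',xs.min(),xs.max(),ys.max())
cv2.imwrite('pics/catch1.png',cv2.resize(f[120:220,240:340],None,fx=5,fy=5,interpolation=cv2.INTER_CUBIC)[:,:,::-1])
E
python3 plan.py .5048 -.0915 .15 82 1
```

```text
0 [[281.6, 168.1]]
30 [[283.2, 166.3]]
45 [[283.2, 165.3]]
60 [[282.6, 164.4]]
75 [[281.5, 163.6]]
90 [[279.9, 162.9]]
red top row 166 284.0 bbox 272 286 175
t 31.95 pos [ 0.5073 -0.1274  0.128 ] F [0.6 0.2 0. ] w 0.004 rv [ 0.   0.1 -0.2]
[35.2, -7.6, -22.0] [0.02, 0.07, -0.18]
```

View pics/catch1.png

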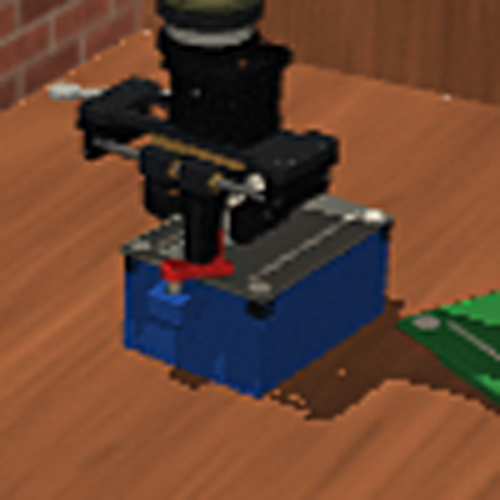

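send_rows([
  [[-3,2,0],[0,0,0]],
  [[-2,1,0],[0,0,0]],
  [[0,0,0],[0,0,0]],
  [[0,0,0],[0,0,0]],
  [[8,0,0],[0,0,0]],
  [[0,0,-20],[0,0,0]],
  [[0,0,-25],[0,0,0]],
  [[0,0,0],[0,0,0]],
])

```text
clock: 32.75
position: [0.5127, -0.1243, 0.1764]
tool_rot: [0.003, 0.756, 0.655, 0.001]
force: [0.5, -0.5, -0.5]
gripper_width: 0.004
grasp_force: 0.0
```

```bash
python3 -c "
import numpy as np
th=np.radians(-8);R=np.array([[np.cos(th),-np.sin(th)],[np.sin(th),np.cos(th)]]);print(R@[0,.084]+[.5127,-.236])"
python3 plan.py .5244 -.1528 .126 82 1
```

```text
[ 0.52439054 -0.15281748]
t 32.75 pos [ 0.5127 -0.1243  0.1764] F [ 0.5 -0.5 -0.5] w 0.004 rv [ 0.3  0.1 -0.1]
[-26.5, 15.3, 50.5] [0.33, 0.13, -0.14]
```

send_rows([
  [[-13,8,0],[0,0,0]],
  [[-13,8,0],[0,0,0]],
  [[0,0,0],[0,0,0]],
  [[0,0,0],[0,0,0]],
  [[0,0,0],[0,0,0]],
  [[0,0,0],[0,0,0]],
], jaw=0.28)

```text
clock: 33.35
position: [0.5226, -0.1512, 0.1728]
tool_rot: [-0.0, 0.755, 0.655, -0.0]
force: [-0.0, 0.2, 0.0]
gripper_width: 0.465
grasp_force: 0.0
```

```bash
python3 plan.py .5244 -.1528 .127 82 1
```

```text
t 33.35 pos [ 0.5226 -0.1512  0.1728] F [-0.   0.2  0. ] w 0.465 rv [-0.  -0.  -0.1]
[-1.3, 2.0, 45.8] [-0.04, -0.01, -0.1]
```

send_rows([
  [[-1,2,0],[0,0,0]],
  [[0,0,0],[0,0,0]],
  [[0,0,0],[0,0,0]],
  [[0,0,0],[0,0,0]],
  [[0,0,15],[0,0,0]],
  [[0,0,18],[0,0,0]],
  [[0,0,12],[0,0,0]],
  [[0,0,0],[0,0,0]],
])

```text
clock: 34.15
position: [0.5228, -0.1527, 0.1254]
tool_rot: [-0.002, 0.755, 0.655, -0.001]
force: [-0.0, -0.2, -0.2]
gripper_width: 0.716
grasp_force: 0.0
```

send_rows([
  [[0,0,0],[0,0,0]],
  [[0,0,0],[0,0,0]],
  [[0,0,0],[0,0,0]],
  [[0,0,0],[0,0,0]],
  [[0,0,0],[0,0,0]],
  [[0,0,0],[0,0,0]],
  [[0,0,0],[0,0,0]],
  [[0,0,0],[0,0,0]],
], jaw=1, grip_force=10)

```text
clock: 34.95
position: [0.5242, -0.1538, 0.128]
tool_rot: [0.0, 0.756, 0.655, -0.001]
force: [-3.3, -2.8, 0.1]
gripper_width: 0.129
grasp_force: 10.0
```

send_rows([
  [[0,0,0],[0,0,0]],
  [[0,0,0],[0,0,0]],
  [[0,0,0],[0,0,0]],
])

```text
clock: 35.25
position: [0.5243, -0.1538, 0.128]
tool_rot: [0.0, 0.756, 0.655, -0.001]
force: [-4.6, -3.3, 0.8]
gripper_width: 0.132
grasp_force: 10.0
```

```bash
python3 plan.py .5244 -.1528 .127 82 1
```

```text
t 35.25 pos [ 0.5243 -0.1538  0.128 ] F [-4.6 -3.3  0.8] w 0.132 rv [-0.   0.1 -0.2]
[1.0, -0.0, 1.0] [-0.03, 0.06, -0.16]
```

The post is gripped, centred on the tub's midline. I release, retreat up and aside, and look.

send_rows([
  [[0,0,0],[0,0,0]],
  [[0,0,0],[0,0,0]],
  [[0,0,0],[0,0,0]],
  [[0,0,0],[0,0,0]],
  [[0,0,0],[0,0,0]],
  [[0,0,-20],[0,0,0]],
  [[0,0,-40],[0,0,0]],
  [[0,0,-40],[0,0,0]],
], jaw=0.5)

```text
clock: 36.05
position: [0.5241, -0.1527, 0.2286]
tool_rot: [-0.001, 0.755, 0.655, -0.0]
force: [0.7, 0.4, -0.7]
gripper_width: 0.5
grasp_force: 0.0
```

send_rows([
  [[50,0,0],[0,0,0]],
  [[50,0,0],[0,0,0]],
  [[50,0,0],[0,0,0]],
  [[50,0,0],[0,0,0]],
  [[50,0,0],[0,0,0]],
  [[50,0,0],[0,0,0]],
  [[0,0,0],[0,0,0]],
  [[0,0,0],[0,0,0]],
])

```text
clock: 36.85
position: [0.5667, 0.146, 0.2279]
tool_rot: [-0.0, 0.754, 0.657, 0.0]
force: [0.2, -0.8, -1.0]
gripper_width: 0.503
grasp_force: 0.0
```

```bash
python3 - <<'E'
from h import *
c=snap('top');s=snap('side')
a=cv2.resize(c['frame'][160:240,300:395],None,fx=4.2,fy=4.2,interpolation=cv2.INTER_CUBIC);b=cv2.resize(s['frame'][130:215,250:330],None,fx=5,fy=5,interpolation=cv2.INTER_CUBIC)
o=np.zeros((430,800,3),np.uint8);o[:336,:399]=a;o[:425,400:800]=b;cv2.imwrite('pics/fin.png',o[:,:,::-1])
f=c['frame'];h=cv2.cvtColor(f,cv2.COLOR_RGB2HSV).astype(int);m=((h[...,0]<8)|(h[...,0]>172))&(h[...,1]>150)&(h[...,2]>100)
m[:,:300]=0;m[:,395:]=0;m[:165]=0;m[235:]=0
ys,xs=np.nonzero(m);P=ray(c,np.c_[xs,ys],.108)[:,:2]
th=np.radians(-8);R=np.array([[np.cos(th),-np.sin(th)],[np.sin(th),np.cos(th)]]);L=(P-[.5133,-.2357])@R*1e3
d=L-L.mean(0);w,v=np.linalg.eigh(d.T@d);print(len(xs),'tub mm',L.min(0).round(),L.max(0).round(),'axis',v[:,1].round(2))
n=m&False
g=f.min(2);L0=np.array([(-57,-82),(-57,82),(57,82),(57,-82)])/1e3;pr=proj(c,np.c_[L0@R.T+[.5133,-.2357],[.092]*4]);q=[]
for u,v_ in pr.round().astype(int):
    p=g[v_-5:v_+6,u-5:u+6].astype(float);wt=np.clip(p-p.max()+40,0,None);yy,xx=np.mgrid[-5:6,-5:6];q.append((u+(wt*xx).sum()/wt.sum(),v_+(wt*yy).sum()/wt.sum()))
print('dots diff px',(np.array(q)-pr).round(1).tolist())
E
```

```text
77 tub mm [-9. 71.] [  7. 122.] axis [-0.04  1.  ]
dots diff px [[0.0, -0.4], [-0.1, 0.1], [-0.4, 0.1], [-0.3, -0.6]]
```

View pics/fin.png

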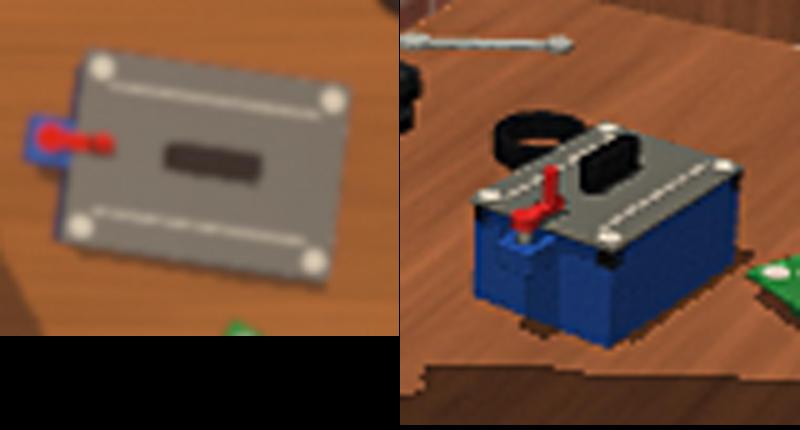

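The lid is square and level, within 0.6 px at all four dots. The catch (crop (50,138) to (110,143)) runs along tub -y over the lid to about 2°, and the arm is clear.

```bash
python3 -c "
from workcell import hand_in
print(hand_in())"
```

```text
the job is handed in; nothing more can be done
None
```

The job is handed in at about 37 s: the canister stands in the tub, the lid is pressed home at all four corners, the red catch points straight over it (to about 2° in the last picture), and I left the oil bottle, screw jar and tape roll alone.

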